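# Bring the tweezer carriage round the bent rod to its end stop

### The job

Take the blue carriage with the hanging tweezers by its block and slide it along the steel rod, round the hand-made bend and on until it has pushed the red stop sleeve fully home against the dark ball at the rod's end, so that the tweezers hang over the soldering brick. Feel your way round: never force it or let it bind hard on the rod. Let go and leave it hanging upright there, with the other things on the bench undisturbed.

Things in the scene. Friction and masses are not known exactly. Their poses are not given: they have to be found in the camera images.
- stand: Fixed stand: dark base plate 110 mm square, grey post head 30 mm across (top 167 mm up) and a bent, rigid, round steel rod, diameter 10 mm, leg 1 level with its axis 150 mm up. Origin on the bench under the post, z up. The rod leaves the post along +y of this frame, straight for 130 mm (leg 1), then bends left (to -x) by about 70 deg on a centre-line radius of 70 mm.
- bend_mid (a point): Rod axis in mid-bend (x -13, y +170, z 150 mm from the stand's origin, axes of the stand). The rod was bent by hand: here, after 35 of the 70 deg, is an extra kink, left or right by up to 11.5 deg and up or down by up to 3.5 deg, that turns all the rest of the rod as one. It is measured nowhere: see it or feel it. Beyond the bend the rod runs straight (leg 2, 130 mm) to its tip.
- carriage_center (a point): Centre of the bore of the loose blue carriage: block 22 mm long (x, along bore and rod, +x away from the post), 28 wide (y, flat sides to grip), 44 high, this point in its middle. Bore 13 mm: 3 mm play in all, it hangs 1.5 mm below the rod axis. Tweezers hang to 88 mm below. 0.15 to 0.3 kg, heavy below. Starts on leg 1, 50 to 80 mm from the post axis.
- stop (a joint): How far (m) the red stop sleeve, 18 mm in diameter and length, friction about 4 N, has been pushed out along leg 2. 0: its near face is 75 mm beyond the end of the bend; 0.022: tight against the dark 21 mm ball fixed near the rod's tip (hard stop). Starts at 0 to 0.008, stays where left.
- brick: White soldering brick, fixed, 130 x 100 x 28 mm, grey pad on top; origin at the centre of its underside. It lies below leg 2.
- jar: White lidded jar, loose bystander, 72 mm across, 85 mm high, origin at the centre of its underside.
- dish: Small blue bowl, loose bystander, 60 mm across, 30 mm high, origin under its centre.
- phone: Red-cased phone lying flat, loose bystander, 75 x 155 x 9 mm.
- bezel: Brass ring blank lying flat, loose bystander, 36 mm across, 12 mm high.
- mandrel_block: Steel taper on a round foot 60 mm across, 75 mm high, loose bystander.
- hammer: Hammer lying flat, loose bystander, 220 mm long.
- file_driver: Screwdriver lying flat, loose bystander, 160 mm long.
Mind the look-alikes: they are no part of the job. What is meant by the part that bears carriage_center is not brown, green or turquoise, and is the larger of those in its own colour.

How it is judged:
By the outcome, as a careful person would: the job done as asked, in the order asked, and still so for the second after the job is handed in, with the robot touching nothing.
It also fails if it takes over 72 s, if anything falls off the work surface, if the arm or the gripper's body presses on something with over 40 N, if the wrist force passes 120 N, or if a joint passes its speed limit or range.

### The arm

A 6-joint arm with a two-finger parallel gripper is mounted at the origin on the work surface. World frame = base frame: x ahead of the robot, y to its left, z up, the work surface at z = 0. Lengths are in mm, angles in rad, forces in N, time in s.
With the tool pointing down it reaches from about 350 to 775 mm from the base axis. Payload 7.3 kg.
Tool frame: the origin (TCP) lies at the very end of the fingers, on their centre line; the grasp point (between the pads) lies 19 mm behind it (pinch_z is the distance from the TCP to the grasp point, in mm); z points along the fingers, y is the direction in which the jaws open and shut (so a half turn about z gives the same grasp; the last joint's range is limited). The gripper opens to 92 mm and grips with 3 to 60 N. Pads are 19 mm wide; open, the fingers measure 130 mm over their backs; the gripper's body (75 mm by 190 mm) begins 47 mm behind the grasp point.
Start: joints at [-1.455, 0.342, 1.524, -0, 1.275, -0.146], TCP at [135.902, -507.125, 226.741] pointing down, gripper open.
Joint ranges: [-2.53, 2.53], [-0.77, 2.02], [0.04, 2.7], [-1, 4.14], [0.28, 2.66], [-3.11, 3.11]. Speed limits (rad/s): [2.57, 2.57, 3.14, 3.14, 3.14, 3.14].

### API

Orientations are given as [roll, pitch, yaw] about the fixed x, y, z axes, in that order (R = Rz(yaw) Ry(pitch) Rx(roll)).
In Python, from plant import * gives the robot as it stands.
- The arm moves only by the tool step_arm, never from a script. Its argument "moves" is one flat list of numbers, 7 for each row, row after row: the shift along the tool's x, y, z scaled (see below), then the turn, a rotation vector about the tool's x, y, z scaled (see below), then the closure, from -1 (fully open) to 1 (shut). A call has 1 to 8 rows; each row shifts and turns the pose as measured when the row begins, along the tool's axes as they then stand; what a row does not reach is not made up. The controller multiplies each number of a shift by 2 cm and each number of a turn by 4 degrees. A row lasts 1/12 s, in which the tool goes at most 41.7 mm and 7.16 degrees, less where a joint would pass 70% of its speed; a pose out of reach is approached as far as the arm can. A call with a number of a shift or a turn outside -1 to 1 is refused whole. A call with a gripper value outside its range is refused whole. The fingers move at their own pace and stop on an object; the grip force is fixed at half the most. Time passes only in rows, so rows that do not move let the fingers close. It gives the time, the measured TCP pose, the force and the opening at its end, in the units of the state.
- get_obs(): the state, without advancing time (a new reading comes with each control period).
- capture(name): name is "scene" or "top"; returns the picture (420x560x3 uint8, red, green, blue); there is no depth.
- get_calibration(name): a dict with "mtx" (3x3 intrinsics, pixels), "eye" and "orientation" of the camera in the world. Camera axes: x right, y down, z forward; pixel columns grow to the right and rows downward; lengths in mm; the calibration is good to about 2 mm. A picture is of the moment at which its call begins. get_calibration takes no time and is no camera call.
- close_job(): hands the job in, once; it reports no verdict.
The state is a dict: "time": time; "joint_positions": joint angles; "dq": joint speeds; "tau": joint torques, N m; "tool_pos": TCP position; "tcp_rot": TCP orientation; "contact_force": force on the tool from outside, world axes, zero at the start; "moment": the same for the moment, N m; "grip_width": finger opening in mm.
Only numpy, scipy, OpenCV 4.12 (cv2) and the standard library are available. Lean on these libraries where they do the work, as an engineer would, in place of code of your own. Each camera call takes 0.05 s, during which the arm holds its last target.

## Working session

There is one attempt and no reset: what is moved stays moved. The work goes in short steps, Python scripts to look and compute and a tool call to move; the robot and the scene stay as the last step left them, time stands still between calls to the robot, and variables do not carry over. Pictures are saved under pics/ and viewed, and the job is handed in when it is done.

Besides the shell and the picture viewer there is one more tool, called after ">>>" in YAML: its name, and indented under it one key for each argument. step_arm: Moves the arm, as the interface text tells. Shifts and turns lie within -1 to 1; 1 stands for 2 cm of shift or 4 degrees of turn. Its arguments: {"type":"object","properties":{"moves":{"type":"array"}},"required":["moves"]}

```bash
ls; mkdir -p pics; python3 - <<'E'
from plant import *
import cv2
for n in ["scene","top"]:
    im=capture(n); cv2.imwrite(f"pics/{n}0.png",im[:,:,::-1])
    c=get_calibration(n); print(n,c)
print(get_obs())
E
```

```text
pics
scene {'mtx': array([[406.18996153,   0.        , 283.06502942],
       [  0.        , 406.18996153, 201.80024436],
       [  0.        ,   0.        ,   1.        ]]), 'eye': array([1322.5811554 , -187.26538355,  795.99555935]), 'orientation': array([-2.32635722,  0.02178323,  1.3216886 ])}
top {'mtx': array([[427.82422491,   0.        , 282.73537913],
       [  0.        , 427.82422491, 208.80329354],
       [  0.        ,   0.        ,   1.        ]]), 'eye': array([ 511.04084674,    3.54511092, 1379.53876352]), 'orientation': array([-3.0672601 ,  0.0062012 , -1.58882923])}
{'time': 0.1, 'joint_positions': array([-1.45502360e+00,  3.42633977e-01,  1.52490251e+00, -1.62959655e-05,
        1.27538482e+00, -1.45972132e-01]), 'dq': array([ 0.00032194, -0.0026116 , -0.0017697 , -0.00195395, -0.00013472,
        0.00124427]), 'tau': array([ 3.26931789e-03, -4.31999981e+01, -2.44696480e+01,  7.18645309e-02,
        5.25353872e-02, -6.21376989e-05]), 'tool_pos': array([ 135.84220408, -506.75825507,  226.1309762 ]), 'tcp_rot': array([-3.14027586e+00, -1.77840714e-04,  2.61749491e-01]), 'contact_force': array([ 0.08642071, -0.07876314,  0.56053137]), 'moment': array([-0.04419034, -0.02066688, -0.02370539]), 'grip_width': 91.75572426877166}
```

View pics/scene0.png

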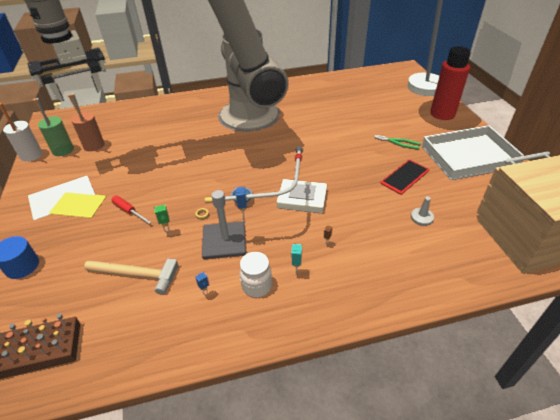

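View pics/top0.png

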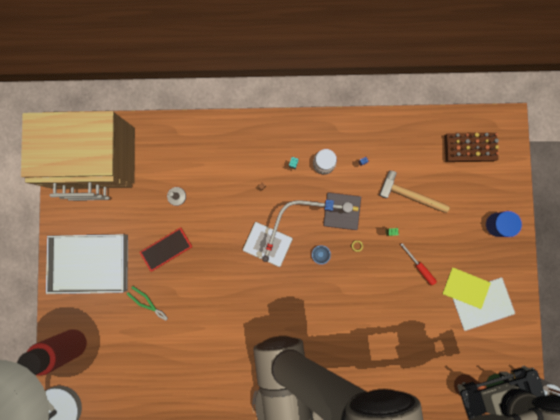

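```bash
python3 - <<'E'
import cv2
s=cv2.imread("pics/scene0.png");t=cv2.imread("pics/top0.png")
cv2.imwrite("pics/s1.png",cv2.resize(s[140:300,140:340],None,fx=4,fy=3.75,interpolation=cv2.INTER_CUBIC)) 
cv2.imwrite("pics/t1.png",cv2.resize(t[140:280,240:420],None,fx=4.2,fy=4.2,interpolation=cv2.INTER_CUBIC))
E
```

```text
(no output)
```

View pics/s1.png

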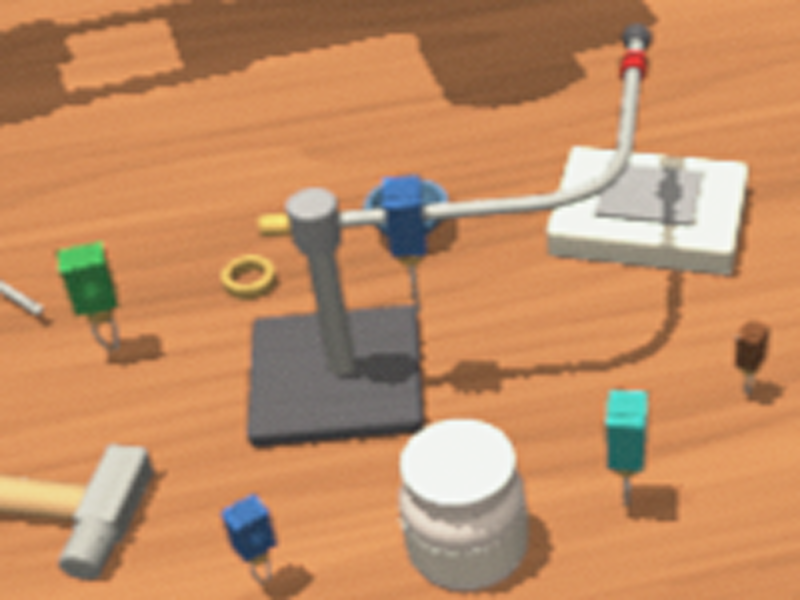

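View pics/t1.png

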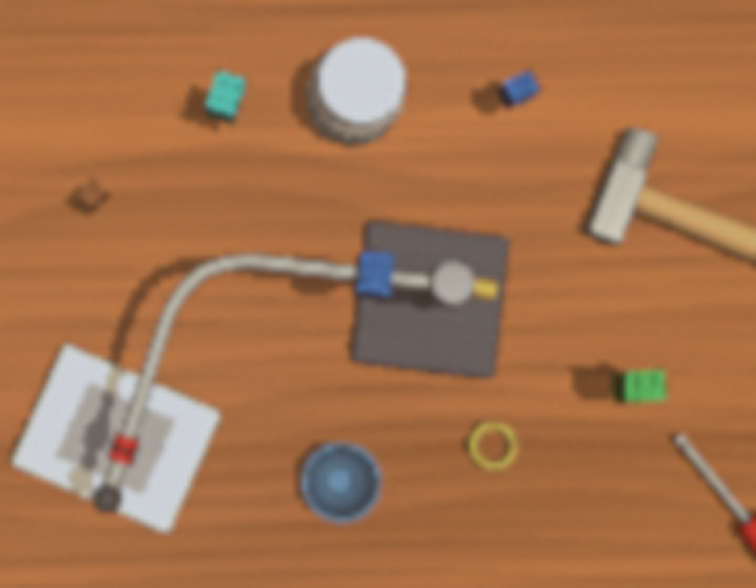

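Candidates for the blue carriage are listed here with their top-view pixels:
- Blue block on the rod at (329,205), which is (241,197) in scene. It is the larger of the two blue ones and hangs on the rod.
- Small blue at (364,161).
- Turquoise at (294,162).
- Green at (393,232).
- Brown at (261,187).

The close crops show the one on the rod beside the post is right. Next I measure the geometry.

```bash
cat > h.py <<'E'
import numpy as np, cv2
from scipy.spatial.transform import Rotation as Ro
from plant import get_calibration
C={n:get_calibration(n) for n in("scene","top")}
def ray(n,u,v):
    c=C[n]; d=Ro.from_euler('xyz',c["orientation"]).as_matrix()@np.linalg.solve(c["mtx"],[u,v,1.]); return np.array(c["eye"]),d/np.linalg.norm(d)
def onz(n,u,v,z):
    e,d=ray(n,u,v); return e+d*(z-e[2])/d[2]
def tri(a,b):
    e1,d1=ray("scene",*a); e2,d2=ray("top",*b)
    A=np.stack([d1,-d2],1); s=np.linalg.lstsq(A,e2-e1,rcond=None)[0]
    p,q=e1+s[0]*d1,e2+s[1]*d2; return (p+q)/2,np.linalg.norm(p-q)
def proj(n,P):
    c=C[n]; p=Ro.from_euler('xyz',c["orientation"]).as_matrix().T@(np.asarray(P)-c["eye"]); q=c["mtx"]@p; return q[:2]/q[2]
def cen(im,box,lo,hi):
    x0,y0,x1,y1=box; h=cv2.cvtColor(im[y0:y1,x0:x1],cv2.COLOR_BGR2HSV); m=cv2.inRange(h,np.array(lo),np.array(hi))
    n,l,s,c=cv2.connectedComponentsWithStats(m); 
    if n<2: return None
    k=1+np.argmax(s[1:,4]); return c[k]+[x0,y0],s[k]
E
python3 - <<'E'
from h import *
s=cv2.imread("pics/scene0.png");t=cv2.imread("pics/top0.png")
for n,im,boxes in (("top",t,dict(car=(315,190,345,220),red=(258,235,285,260),ball=(258,252,273,264),post=(340,200,354,216),rod=(255,195,330,260))),("scene",s,dict(car=(232,185,252,212),red=(290,150,306,162),ball=(290,143,306,155)))):
    for k,b in boxes.items():
        lo,hi=dict(car=((100,130,60),(125,255,255)),red=((0,190,90),(4,255,255)),ball=((0,0,30),(180,80,95)),post=((0,0,120),(180,40,200)),rod=((10,0,140),(40,60,215)))[k]
        print(n,k,cen(im,b,lo,hi))
def pr(im,b):
    x0,y0,x1,y1=b; h=cv2.cvtColor(im[y0:y1,x0:x1],cv2.COLOR_BGR2HSV)
    for r in h: print(' '.join('%d/%d/%d'%tuple(p) for p in r))
pr(t,(263,240,274,262))
E
```

```text
top car (array([329.06521739, 204.73913043]), array([11, 11,  7,  9, 46], dtype=int32))
top red None
top ball (array([265.        , 258.22222222]), array([ 5,  4,  5,  5, 18], dtype=int32))
top post (array([346.79347826, 206.72826087]), array([ 0,  2, 13, 11, 92], dtype=int32))
top rod (array([275.73839009, 233.17027864]), array([  0,   6,  69,  59, 646], dtype=int32))
scene car (array([240.53246753, 196.75974026]), array([  3,   3,  11,  20, 154], dtype=int32))
scene red (array([298.125, 155.875]), array([6, 5, 5, 3, 8], dtype=int32))
scene ball (array([296., 150.]), array([6, 6, 1, 3, 3], dtype=int32))
14/29/113 15/32/110 15/25/121 15/20/153 16/20/169 16/20/164 17/25/145 19/26/155 23/23/177 21/24/167 19/23/153
14/30/110 14/30/110 14/27/122 15/20/152 16/20/165 16/21/161 18/26/149 21/25/163 22/26/177 21/27/163 17/23/157
14/30/110 12/30/111 14/27/122 15/24/151 10/29/157 11/34/152 16/32/153 22/23/170 22/22/171 20/24/158 17/22/162
15/32/110 14/30/110 14/27/121 11/29/147 5/62/149 4/91/151 6/76/161 10/47/170 13/39/163 14/32/150 15/22/159
14/30/110 15/28/110 15/25/122 8/43/138 3/105/148 2/
[... 1185 characters left out ...]
140 17/16/146 15/9/167 17/13/175 16/19/172 17/21/170 18/18/170
0/6/123 3/24/96 11/40/90 13/42/98 14/31/107 10/6/135 105/3/179 90/1/191 19/11/183 20/17/176 17/13/177
8/30/93 6/40/89 9/39/91 10/43/89 9/37/89 0/4/119 107/10/185 105/10/207 105/5/201 90/1/193 105/3/194
11/47/87 9/37/89 9/35/96 9/38/94 9/41/87 0/9/114 109/11/185 105/12/212 105/12/213 103/11/211 107/11/210
11/58/88 9/37/90 10/33/93 12/36/92 10/35/88 165/4/121 109/11/188 105/12/212 106/13/215 105/12/214 106/13/214
11/94/98 10/52/88 10/43/88 10/44/87 12/34/98 15/4/144 103/9/195 108/12/214 106/13/215 106/13/215 105/12/214
11/135/130 11/110/111 10/95/105 11/100/105 12/75/122 18/31/166 24/7/194 105/5/205 103/11/212 105/12/215 104/13/215
```

```bash
python3 - <<'E'
import cv2
s=cv2.imread("pics/scene0.png");t=cv2.imread("pics/top0.png")
a=cv2.resize(s[140:220,200:310],None,fx=7,fy=7,interpolation=cv2.INTER_NEAREST);cv2.imwrite("pics/s2.png",a) 
cv2.imwrite("pics/t2.png",cv2.resize(t[190:265,255:360],None,fx=7,fy=7,interpolation=cv2.INTER_NEAREST))
E
```

```text
(no output)
```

View pics/s2.png

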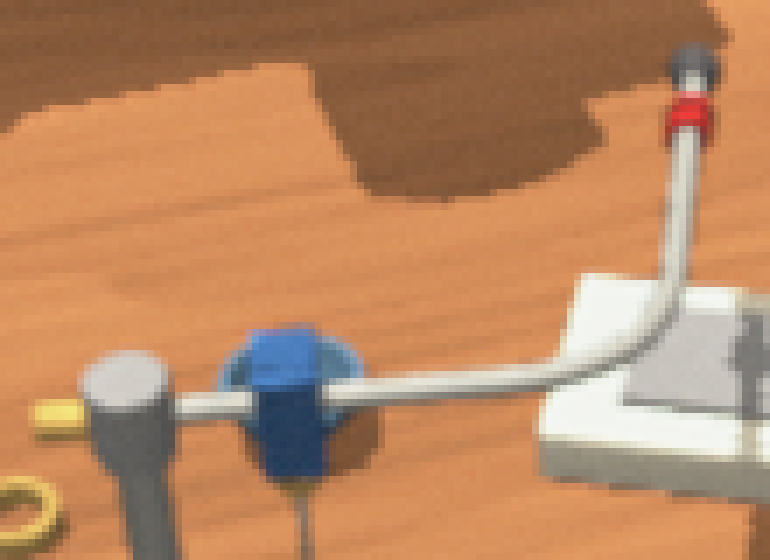

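View pics/t2.png

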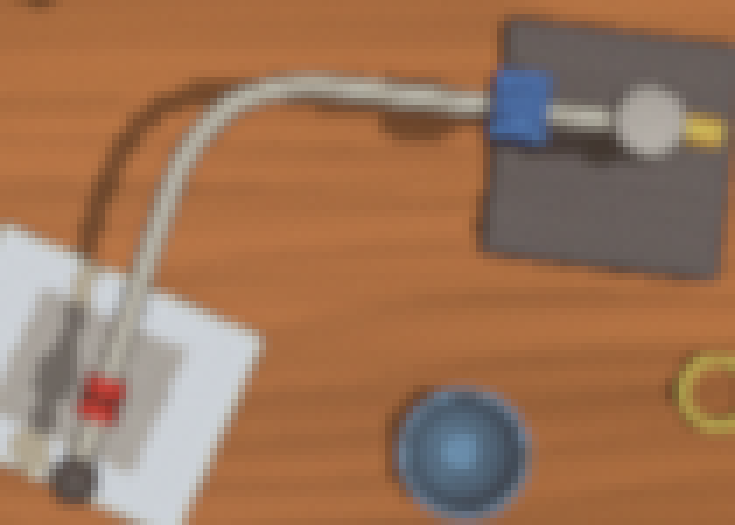

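```bash
cat > m.py <<'E'
from h import *
s=cv2.imread("pics/scene0.png");t=cv2.imread("pics/top0.png")
print("ball",tri((298.6,148.9),(265.2,258.1)));print("red",tri((297.8,156.4),(268.9,246.5)))
post=tri((217.4,194.1),(347.6,206.8));print("post",post, onz("top",347.6,206.8,167))
print("car top",tri((239.9,190.6),(328.8,204.8)),onz("top",328.8,204.8,170.5))
sat=cv2.cvtColor(t,cv2.COLOR_BGR2HSV)[:,:,1].astype(float)
pts=[]
for u in list(range(298,323)):
    col=np.clip(110-sat[195:213,u],0,None); v=195+(np.arange(18)*col).sum()/col.sum(); pts.append(onz("top",u,v,150)[:2])
pts=np.array(pts); L=cv2.fitLine(pts.astype(np.float32),cv2.DIST_L2,0,.01,.01).ravel()
print("leg1 line",L, np.degrees(np.arctan2(L[1],L[0])))
n=np.array([-L[1],L[0]]); print("resid",((pts-L[2:])@n).round(1))
print("post off line",(onz("top",347.6,206.8,167)[:2]-L[2:])@n)
p2=[]
for v in range(212,229):
    r=np.clip(100-sat[v,268:292],0,None); u=268+(np.arange(24)*r).sum()/r.sum(); p2.append(onz("top",u,v,150)[:2])
print("leg2",np.array(p2).round(1).tolist())
E
python3 m.py
```

```text
ball (array([462.06459501,  61.32633208, 147.92841457]), np.float64(1.95822490931077))
red (array([494.92106752,  49.99328952, 148.8763767 ]), np.float64(2.341134258189795))
post (array([ 603.84153684, -175.62549866,  165.15806477]), np.float64(0.9425257038264185)) [ 603.75859376 -174.88238125  167.        ]
car top (array([ 610.12391438, -122.65699723,  168.69999007]), np.float64(2.3353426262067956)) [ 610.16044416 -121.31339945  170.5       ]
leg1 line [ 1.359156e-01  9.907204e-01  6.180227e+02 -6.939072e+01] 82.18842
resid [ 0.5  0.2 -0.  -0.1 -0.1  0.3  0.2  0.1 -0.2 -0.3 -0.5 -0.5 -0.2  0.2
  0.3  0.1 -0.2 -0.4 -0.7 -0.5 -0.   0.5  0.6  0.4  0.2]
post off line -0.2062177196427939
leg2 [[593.6, 15.0], [590.7, 16.3], [587.9, 17.8], [585.0, 19.4], [582.1, 20.2], [579.3, 21.6], [576.4, 22.6], [573.6, 23.6], [570.7, 24.6], [567.8, 25.7], [565.0, 26.6], [562.1, 27.8], [559.3, 28.8], [556.4, 29.6], [553.6, 30.8], [550.7, 32.0], [548.0, 39.5]]
```

```bash
cat > rod.py <<'E'
import numpy as np
from scipy.spatial.transform import Rotation as Ro
R=70.;h=np.radians(35)
class Rod:
    def __init__(s,post,yaw_deg,kl,ku):
        s.p=np.array([post[0],post[1],150.]); s.Y=Ro.from_euler('z',yaw_deg,degrees=True)
        d=np.array([-np.sin(h),np.cos(h),0]); side=np.array([np.cos(h),np.sin(h),0]) # right of travel
        s.K=Ro.from_rotvec(np.radians(kl)*np.array([0,0,1]))*Ro.from_rotvec(np.radians(ku)*side)
        s.mid=np.array([-R*(1-np.cos(h)),130+R*np.sin(h),0])
    def at(s,S):
        "S: arc length from post axis -> point, direction (world)"
        if S<=130: p,d=np.array([0,S,0.]),np.array([0,1.,0])
        else:
            a=min((S-130)/R,2*h); r=max(S-130-2*h*R,0)
            d=np.array([-np.sin(a),np.cos(a),0]); p=np.array([-R*(1-np.cos(a)),130+R*np.sin(a),0])+r*d
            if a>h: p=s.mid+s.K.apply(p-s.mid); d=s.K.apply(d)
        return s.p+s.Y.apply(p),s.Y.apply(d)
END=130+70*2*h
E
cat > m2.py <<'E'
from h import *; from rod import *
from scipy.optimize import least_squares
obs=[("top",265.2,258.1,END+124.8),("scene",298.6,148.9,END+124.8)]
def f(x):
    r=Rod((603.8+x[2],-175.2+x[3]),-7.8,x[0],x[1]); e=[]
    P,_=r.at(obs[0][3]); e+=list(proj("top",P)-[265.2,258.1]);
    e+=list(proj("scene",P+[0,0,x[4]])-[298.6,148.9])
    e+=list(proj("top",r.p+[0,0,17])-[347.6,206.8])
    e+=list(proj("scene",r.p+[0,0,17+x[4]])-[217.4,194.1])
    return np.array(e+[x[4]/20])
q=least_squares(f,[8,0,0,0,0]); print(q.x.round(2),f(q.x).round(2))
r=Rod((603.8+q.x[2],-175.2+q.x[3]),-7.8,q.x[0],q.x[1])
for S in range(140,350,15):
    P,d=r.at(S); print(S,P.round(1),round(np.degrees(np.arctan2(d[1],d[0])),1),proj("top",P).round(1),proj("scene",P).round(1))
E
python3 m2.py
```

```text
[ 8.54  0.13 -0.35 -0.36 -2.08] [ 0.37 -0.03  0.32 -0.02  0.24  0.1   0.23 -0.04 -0.1 ]
140 [621.7 -36.8 150. ] 90.4 [298.7 201.9] [277.6 193.1]
155 [620.  -21.9 150. ] 102.7 [293.5 202.6] [283.5 191.5]
170 [615.2  -7.7 150. ] 114.9 [288.6 204.4] [288.8 189.2]
185 [606.   4. 150.] 135.8 [284.6 207.6] [292.5 185.9]
200 [594.2  13.2 150.1] 148.0 [281.5 211.8] [294.9 182.1]
215 [580.8  19.8 150.1] 160.3 [279.3 216.5] [295.9 178.2]
230 [566.6  24.7 150.1] 160.7 [277.7 221.4] [296.3 174.4]
245 [552.4  29.7 150.2] 160.7 [276.  226.4] [296.7 170.6]
260 [538.3  34.6 150.2] 160.7 [274.4 231.3] [297.1 166.9]
275 [524.1  39.5 150.2] 160.7 [272.8 236.3] [297.4 163.2]
290 [510.   44.5 150.2] 160.7 [271.1 241.3] [297.8 159.7]
305 [495.8  49.4 150.3] 160.7 [269.5 246.3] [298.1 156.2]
320 [481.6  54.4 150.3] 160.7 [267.8 251.3] [298.5 152.8]
335 [467.5  59.3 150.3] 160.7 [266.2 256.3] [298.8 149.4]
```

>>> step_arm:
  moves: [1,-0.45,0,0,0,0,-1,1,-0.45,0,0,0,0,-1,1,-0.45,0,0,0,0,-1,1,-0.45,0,0,0,0,-1,1,-0.45,0,0,0,0,-1,1,-0.45,0,0,0,0,-1,1,-0.45,0,0,0,0,-1,1,-0.45,0,0,0,0,-1]

```text
time: 0.77
tool_pos: [273.2, -392.3, 222.6]
tcp_rot: [-3.133, 0.001, 0.254]
contact_force: [0.1, -0.8, -0.6]
grip_width: 91.6
```

>>> step_arm:
  moves: [1,-0.45,-0.05,0,0,-1,-1,1,-0.4,-0.05,0,0,-1,-1,1,-0.3,0,0,0,-1,-1,1,-0.2,0,0,0,-1,-1,1,-0.1,0,0,0,-1,-1,1,-0.1,0,0,0,-1,-1,1,0,0,0,0,-1,-1,1,0,0,0,0,-1,-1]

```text
time: 1.43
tool_pos: [405.1, -279.0, 222.6]
tcp_rot: [-3.128, -0.005, 0.837]
contact_force: [0.8, -0.8, -0.6]
grip_width: 91.7
```

```bash
cat > to.py <<'E'
import sys,numpy as np
from scipy.spatial.transform import Rotation as Ro
from plant import *
o=get_obs(); p=np.array(o["tool_pos"]); M=Ro.from_euler('xyz',o["tcp_rot"])
t=np.array([float(a) for a in sys.argv[1:4]]); yaw=float(sys.argv[4])
T=Ro.from_euler('xyz',[180,0,yaw],degrees=True)
print("tcp",p.round(1),"rpy",M.as_euler('xyz',degrees=True).round(1),"F",o["contact_force"].round(1),"M",o["moment"].round(2),"w",round(o["grip_width"],1),"t",o["time"])
print("shift units",(M.inv().apply(t-p)/20).round(2),"turn units",(np.degrees((M.inv()*T).as_rotvec())/4).round(2), "q6",o["joint_positions"].round(2))
E
python3 to.py 610.7 -122 222 82.2
```

```text
tcp [ 405.1 -279.   222.6] rpy [-179.2   -0.3   48. ] F [ 0.8 -0.8 -0.6] M [-0.1   0.02  0.02] w 91.7 t 1.4333
shift units [12.71  2.38  0.06] turn units [-0.17 -0.12 -8.56] q6 [-0.76  0.29  1.61  0.    1.25 -0.03]
```

>>> step_arm:
  moves: [1,0.2,0,0,0,-1,-1,1,0.26,0,0,0,-1,-1,0.95,0.32,0,0,0,-1,-1,0.92,0.38,0,0,0,-1,-1,0.89,0.45,0,0,0,-1,-1,0.86,0.51,0,0,0,-1,-1,0.82,0.57,0,0,0,-1,-1,0.78,0.62,0,0,0,-1,-1]

```text
time: 2.1
tool_pos: [536.1, -172.5, 219.6]
tcp_rot: [-3.126, -0.014, 1.425]
contact_force: [0.2, -0.7, -0.2]
grip_width: 91.9
```

```bash
python3 to.py 610.7 -122 222 82.2
```

```text
tcp [ 536.1 -172.5  219.6] rpy [-179.1   -0.8   81.7] F [ 0.2 -0.7 -0.2] M [-0.06 -0.09  0.03] w 91.9 t 2.1
shift units [ 3.04  3.32 -0.13] turn units [-0.22 -0.21 -0.13] q6 [-0.45  0.43  1.41  0.01  1.32 -0.31]
```

>>> step_arm:
  moves: [0.8,0.9,-0.1,-0.1,-0.1,-0.1,-1,0.8,0.9,0,-0.1,-0.1,0,-1,0.8,0.9,0,0,0,0,-1,0.5,0.5,0,0,0,0,-1,0,0,0,0,0,0,-1]

```text
time: 2.52
tool_pos: [611.6, -117.8, 218.3]
tcp_rot: [-3.136, -0.002, 1.44]
contact_force: [-1.0, 0.2, -0.4]
grip_width: 91.5
```

```bash
python3 to.py 610.7 -122 131 82.2; python3 - <<'E'
from plant import *
import cv2
a=capture("scene")[120:240,180:320,::-1];b=capture("top")[160:260,260:400,::-1]
cv2.imwrite("pics/s3.png",cv2.resize(a,None,fx=5,fy=5));cv2.imwrite("pics/t3.png",cv2.resize(b,None,fx=5,fy=5))
E
```

```text
tcp [ 611.6 -117.8  218.3] rpy [-1.797e+02 -1.000e-01  8.250e+01] F [-1.   0.2 -0.4] M [ 0.01 -0.11 -0.04] w 91.5 t 2.5167
shift units [-0.22  0.01  4.37] turn units [-0.08 -0.03  0.08] q6 [-0.31  0.53  1.24  0.    1.37 -0.18]
```

View pics/s3.png

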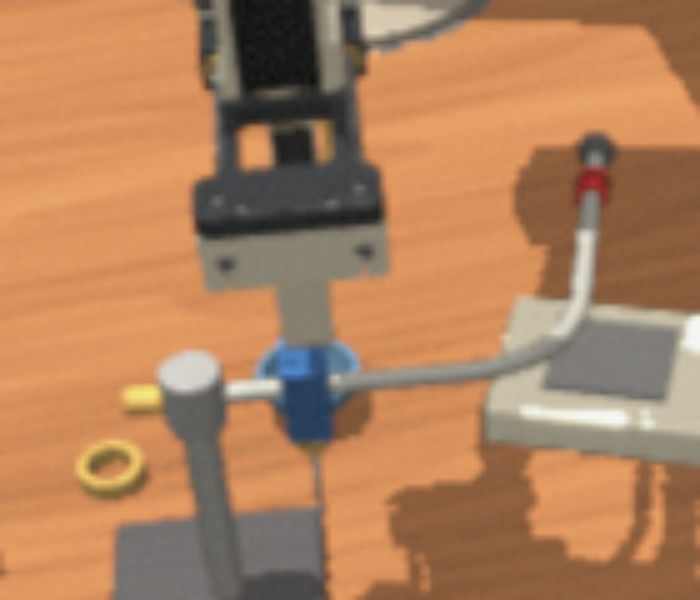

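The fingers at crop (305,310) sit over the blue block at (305,390), aligned along the rod. Descending.

>>> step_arm:
  moves: [-0.2,0,0.9,-0.1,0,0.1,-1,0,0,0.9,0,0,0,-1,0,0,0.9,0,0,0,-1,0,0,0.7,0,0,0,-1,0,0,0.5,0,0,0,-1,0,0,0,0,0,0,-1]

```text
time: 3.12
tool_pos: [604.5, -129.0, 138.8]
tcp_rot: [3.141, 0.001, 1.427]
contact_force: [-0.6, -0.3, -0.5]
grip_width: 91.9
```

```bash
python3 to.py 610.7 -122 131 82.2
```

```text
tcp [ 604.5 -129.   138.8] rpy [1.80e+02 1.00e-01 8.17e+01] F [-0.6 -0.3 -0.5] M [-0.01 -0.1  -0.01] w 91.9 t 3.1167
shift units [0.39 0.26 0.39] turn units [ 0.    0.02 -0.12] q6 [-0.33  0.59  1.38 -0.    1.18 -0.19]
```

>>> step_arm:
  moves: [0.3,0.2,0.3,0,0,-0.1,-1,0.1,0.05,0.1,0,0,0,-1,0,0,0,0,0,0,-1]

```text
time: 3.37
tool_pos: [610.6, -122.9, 131.6]
tcp_rot: [3.14, 0.002, 1.432]
contact_force: [0.0, 0.0, 0.7]
grip_width: 91.9
```

```bash
python3 to.py 610.7 -122 131 82.2;  python3 - <<'E'
from plant import *
import cv2
a=capture("scene")[120:240,180:320,::-1];
cv2.imwrite("pics/s4.png",cv2.resize(a,None,fx=5,fy=5))
E
```

```text
tcp [ 610.6 -122.9  131.6] rpy [1.799e+02 1.000e-01 8.200e+01] F [0.  0.  0.7] M [-0.04 -0.05  0.04] w 91.9 t 3.3667
shift units [ 0.04 -0.    0.03] turn units [ 0.02  0.02 -0.04] q6 [-0.32  0.6   1.37 -0.    1.17 -0.18]
```

View pics/s4.png

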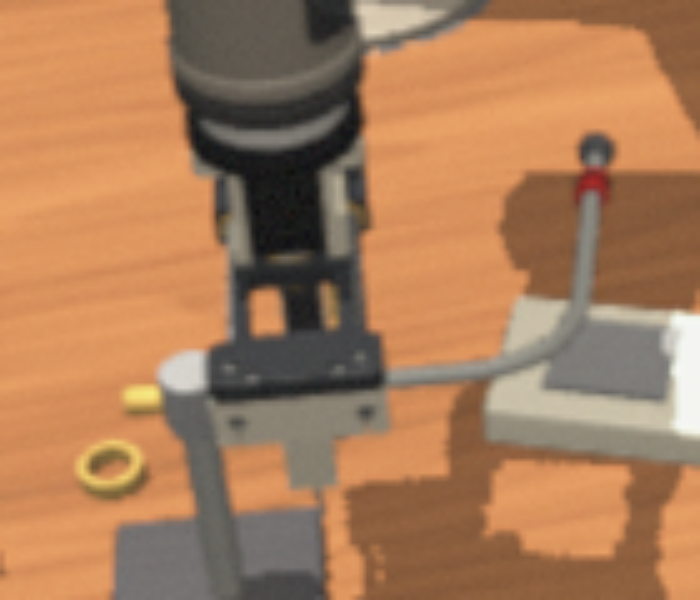

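>>> step_arm:
  moves: [0,0,-0.15,0,0,0,-1,0,0,0,0,0,0,1,0,0,0,0,0,0,1,0,0,0,0,0,0,1,0,0,0,0,0,0,1,0,0,0,0,0,0,1]

```text
time: 3.92
tool_pos: [612.1, -122.9, 137.9]
tcp_rot: [3.135, 0.003, 1.433]
contact_force: [-0.2, 0.3, 0.0]
grip_width: 62.7
```

```bash
python3 to.py 610.7 -122 135 82.2
```

```text
tcp [ 612.1 -122.9  137.9] rpy [179.6   0.2  82.1] F [-0.2  0.3  0. ] M [-0.02 -0.14 -0.  ] w 62.7 t 3.9167
shift units [ 0.04 -0.07  0.14] turn units [ 0.09  0.04 -0.02] q6 [-0.32  0.59  1.36 -0.    1.18 -0.18]
```

>>> step_arm:
  moves: [0,-0.07,0.1,0.05,0,0,1,0,0,0,0,0,0,1,0,0,0,0,0,0,1,0,0,0,0,0,0,1,0,0,0,0,0,0,1,0,0,0,0,0,0,1]

```text
time: 4.42
tool_pos: [610.3, -122.7, 135.5]
tcp_rot: [3.14, 0.003, 1.433]
contact_force: [-0.6, -0.5, 0.2]
grip_width: 27.7
```

```bash
python3 to.py 610.7 -122 135 82.2
```

```text
tcp [ 610.3 -122.7  135.5] rpy [1.799e+02 1.000e-01 8.210e+01] F [-0.6 -0.5  0.2] M [ 0.03 -0.01 -0.03] w 27.7 t 4.4167
shift units [0.04 0.01 0.02] turn units [ 0.03  0.04 -0.03] q6 [-0.32  0.6   1.37 -0.    1.18 -0.18]
```

```bash
cat > nx.py <<'E'
import sys,numpy as np
from scipy.spatial.transform import Rotation as Ro
from scipy.optimize import minimize_scalar
from rod import *; from plant import *
# usage: nx.py zoff(TCP z minus rod axis) dS...   [env OFF right,lateral]
r=Rod((603.45,-175.56),-7.8,8.54,0.13)
o=get_obs(); p=np.array(o["tool_pos"]); M=Ro.from_euler('xyz',o["tcp_rot"])
zo=float(sys.argv[1]); p0=p-[0,0,zo]
Ss=np.arange(30,330,.1); S=Ss[np.argmin([np.linalg.norm((r.at(q)[0]-p0)[:2]) for q in Ss])]
P,d=r.at(S); left=np.array([-d[1],d[0],0])
f=np.array(o["contact_force"])
print("t",round(o["time"],2),"tcp",p.round(1),"rpy",M.as_euler('xyz',degrees=True).round(1),"rodyaw",np.degrees(np.arctan2(d[1],d[0])).round(1),"w",round(o["grip_width"],1))
print("S",round(S,1),"lat err(left+)",((p0-P)@left).round(1),"zerr",(p0-P)[2].round(1),"| F along",(f@d).round(1),"left",(f@left).round(1),"up",f[2].round(1),"M tool",M.inv().apply(o["moment"]).round(2))
pp,MM=p,M
for a in sys.argv[2:]:
    S+=float(a); P,d=r.at(S); P2,d2=r.at(S+8); P1,d1=r.at(S-8); dd=d1+d2; 
    P=(P1+P2+2*P)/4 # centre the bore on the chord in the bend
    yaw=np.degrees(np.arctan2(dd[1],dd[0])); T=Ro.from_euler('xyz',[180,0,yaw],degrees=True); t=P+[0,0,zo]
    print("S",round(S,1),"shift",(MM.inv().apply(t-pp)/20).round(2),"turn",(np.degrees((MM.inv()*T).as_rotvec())/4).round(2)); pp,MM=t,T
E
python3 nx.py -13.3 6 6 6
```

```text
t 4.42 tcp [ 610.3 -122.7  135.5] rpy [1.799e+02 1.000e-01 8.210e+01] rodyaw 82.2 w 27.7
S 53.3 lat err(left+) 0.4 zerr -1.2 | F along -0.6 left 0.5 up 0.2 M tool [-0.01  0.03  0.03]
S 59.3 shift [ 0.3   0.02 -0.06] turn [ 0.03  0.04 -0.03]
S 65.3 shift [ 0.3 -0.  -0. ] turn [0. 0. 0.]
S 71.3 shift [ 0.3 -0.  -0. ] turn [0. 0. 0.]
```

>>> step_arm:
  moves: [0.1,0,-0.06,0,0,0,1,0.2,0,0,0,0,0,1,0.2,0,0,0,0,0,1,0.2,0,0,0,0,0,1]

```text
time: 4.75
tool_pos: [611.8, -108.3, 135.9]
tcp_rot: [3.141, 0.002, 1.432]
contact_force: [0.1, 0.9, -1.3]
grip_width: 27.7
```

```bash
python3 nx.py -13.3 6 6 6
```

```text
t 4.75 tcp [ 611.8 -108.3  135.9] rpy [1.8e+02 1.0e-01 8.2e+01] rodyaw 82.2 w 27.7
S 67.7 lat err(left+) 0.9 zerr -0.8 | F along 0.9 left 0.0 up -1.3 M tool [-0.13  0.06  0.  ]
S 73.7 shift [ 0.3   0.04 -0.04] turn [ 0.    0.03 -0.04]
S 79.7 shift [ 0.3 -0.  -0. ] turn [0. 0. 0.]
S 85.7 shift [ 0.3 -0.  -0. ] turn [0. 0. 0.]
```

>>> step_arm:
  moves: [0.3,0.03,-0.03,0,0,0,1,0.3,0,0,0,0,0,1,0.3,0,0,0,0,0,1,0.3,0,0,0,0,0,1,0.3,0,0,0,0,0,1,0.2,0,0,0,0,0,1,0.1,0,0,0,0,0,1]

```text
time: 5.33
tool_pos: [617.8, -66.9, 136.0]
tcp_rot: [-3.141, 0.002, 1.434]
contact_force: [0.4, 0.4, -1.8]
grip_width: 27.6
```

```bash
python3 nx.py -13.3 4 4 4 4 4 4
```

```text
t 5.33 tcp [617.8 -66.9 136. ] rpy [-1.80e+02  1.00e-01  8.21e+01] rodyaw 82.2 w 27.6
S 109.7 lat err(left+) 0.5 zerr -0.7 | F along 0.4 left -0.3 up -1.8 M tool [-0.12 -0.01 -0.  ]
S 113.7 shift [ 0.2   0.02 -0.03] turn [-0.01  0.02 -0.01]
S 117.7 shift [ 0.2 -0.  -0. ] turn [0. 0. 0.]
S 121.7 shift [0.2 0.  0. ] turn [0. 0. 0.]
S 125.7 shift [ 0.2 -0.  -0. ] turn [ 0.    0.   -0.38]
S 129.7 shift [0.2 0.  0. ] turn [-0.    0.   -0.41]
S 133.7 shift [0.2 0.  0. ] turn [ 0.    0.   -0.41]
```

>>> step_arm:
  moves: [0.2,0.02,-0.02,0,0,0,1,0.2,0,0,0,0,0,1,0.2,0,0,0,0,0,1,0.2,0,0,0,0,-0.2,1,0.1,0,0,0,0,-0.3,1]

```text
time: 5.75
tool_pos: [621.0, -47.3, 136.5]
tcp_rot: [-3.141, 0.002, 1.47]
contact_force: [-0.7, -0.6, -1.8]
grip_width: 27.9
```

```bash
python3 nx.py -13.3 4 4 4 4 4 4
```

```text
t 5.75 tcp [621.  -47.3 136.5] rpy [-1.80e+02  1.00e-01  8.42e+01] rodyaw 82.2 w 27.9
S 129.4 lat err(left+) 0.0 zerr -0.2 | F along -0.7 left 0.6 up -1.8 M tool [-0.11 -0.01  0.04]
S 133.4 shift [ 0.2  -0.01 -0.01] turn [-0.01  0.02 -0.66]
S 137.4 shift [ 0.2 -0.  -0. ] turn [ 0.    0.   -0.41]
S 141.4 shift [ 0.2 -0.  -0. ] turn [ 0.    0.   -0.76]
S 145.4 shift [ 0.2  -0.01 -0.  ] turn [ 0.    0.   -0.82]
S 149.4 shift [ 0.2  -0.01 -0.  ] turn [ 0.    0.   -0.82]
S 153.4 shift [ 0.2  -0.01 -0.  ] turn [ 0.    0.   -0.82]
```

>>> step_arm:
  moves: [0.2,-0.01,0,0,0,-0.6,1,0.2,0,0,0,0,-0.6,1,0.2,-0.01,0,0,0,-0.8,1,0.15,-0.01,0,0,0,-0.8,1]

```text
time: 6.08
tool_pos: [621.1, -31.7, 136.4]
tcp_rot: [-3.141, 0.002, 1.678]
contact_force: [0.4, 0.4, -0.4]
grip_width: 27.9
```

```bash
python3 nx.py -13.3 4 4 4 4 4 4
```

```text
t 6.08 tcp [621.1 -31.7 136.4] rpy [-1.799e+02  1.000e-01  9.610e+01] rodyaw 94.6 w 27.9
S 145.2 lat err(left+) 0.4 zerr -0.3 | F along 0.4 left -0.4 up -0.4 M tool [-0.1  -0.02  0.04]
S 149.2 shift [ 0.2   0.01 -0.01] turn [-0.01  0.03 -0.44]
S 153.2 shift [ 0.2  -0.01 -0.  ] turn [ 0.    0.   -0.82]
S 157.2 shift [ 0.2  -0.01 -0.  ] turn [ 0.    0.   -0.82]
S 161.2 shift [ 0.2  -0.01 -0.  ] turn [ 0.    0.   -0.82]
S 165.2 shift [ 0.2  -0.01 -0.  ] turn [-0.    0.   -1.89]
S 169.2 shift [ 0.2  0.  -0. ] turn [ 0.    0.   -0.82]
```

>>> step_arm:
  moves: [0.2,0.01,0,0,0,-0.5,1,0.2,-0.01,0,0,0,-0.8,1,0.2,-0.01,0,0,0,-0.8,1,0.1,-0.01,0,0,0,-0.7,1]

```text
time: 6.42
tool_pos: [618.3, -17.1, 136.3]
tcp_rot: [-3.14, 0.002, 1.889]
contact_force: [-0.5, -0.2, -1.6]
grip_width: 28.0
```

```bash
python3 nx.py -13.3 3 3 3 3 3 3 3
```

```text
t 6.42 tcp [618.3 -17.1 136.3] rpy [-1.799e+02  1.000e-01  1.082e+02] rodyaw 106.8 w 28.0
S 160.1 lat err(left+) 0.4 zerr -0.4 | F along -0.0 left 0.6 up -1.6 M tool [-0.16 -0.02 -0.01]
S 163.1 shift [ 0.15  0.01 -0.02] turn [-0.02  0.03 -0.27]
S 166.1 shift [ 0.15 -0.01 -0.  ] turn [-0.    0.   -1.68]
S 169.1 shift [ 0.15  0.   -0.  ] turn [-0.    0.   -0.61]
S 172.1 shift [ 0.15  0.   -0.  ] turn [ 0.    0.   -0.61]
S 175.1 shift [ 0.15 -0.01 -0.  ] turn [ 0.    0.   -0.61]
S 178.1 shift [ 0.15 -0.01 -0.  ] turn [ 0.    0.   -0.61]
S 181.1 shift [ 0.15 -0.01 -0.  ] turn [-0.    0.   -1.68]
```

>>> step_arm:
  moves: [0.15,0.01,0,0,0,-0.6,1,0.15,0,0,0,0,-0.9,1,0.15,0,0,0,0,-0.9,1,0.1,0,0,0,0,-0.6,1]

```text
time: 6.75
tool_pos: [613.7, -6.8, 136.3]
tcp_rot: [-3.138, 0.002, 2.114]
contact_force: [-0.7, -1.1, -1.5]
grip_width: 27.8
```

```bash
python3 nx.py -13.3 3 3 3 3 3 3 3
```

```text
t 6.75 tcp [613.7  -6.8 136.3] rpy [-1.798e+02  1.000e-01  1.211e+02] rodyaw 116.2 w 27.8
S 171.5 lat err(left+) 0.9 zerr -0.4 | F along -0.7 left 1.1 up -1.5 M tool [-0.01 -0.14 -0.05]
S 174.5 shift [ 0.14  0.02 -0.02] turn [-0.05  0.03 -0.44]
S 177.5 shift [ 0.15 -0.01 -0.  ] turn [ 0.    0.   -0.61]
S 180.5 shift [ 0.15 -0.01 -0.  ] turn [ 0.    0.   -0.61]
S 183.5 shift [ 0.15 -0.01 -0.  ] turn [-0.    0.   -1.68]
S 186.5 shift [ 0.15 -0.   -0.  ] turn [ 0.    0.   -0.61]
S 189.5 shift [ 0.15 -0.   -0.  ] turn [-0.    0.   -0.61]
S 192.5 shift [ 0.15 -0.   -0.  ] turn [ 0.    0.   -0.61]
```

>>> step_arm:
  moves: [0.15,0.01,0,0,0,-0.8,1,0.15,0,0,0,0,-0.9,1,0.15,-0.01,0,0,0,-0.9,1,0.1,0,0,0,0,-0.7,1]

```text
time: 7.08
tool_pos: [606.8, 2.0, 136.3]
tcp_rot: [-3.137, 0.001, 2.361]
contact_force: [1.4, 0.7, -2.2]
grip_width: 27.8
```

```bash
python3 nx.py -13.3 3 3 3 3 3 3 3
```

```text
t 7.08 tcp [606.8   2.  136.3] rpy [-1.797e+02  1.000e-01  1.353e+02] rodyaw 134.1 w 27.8
S 183.0 lat err(left+) 0.8 zerr -0.4 | F along -0.4 left -1.5 up -2.2 M tool [-0.16 -0.05  0.03]
S 186.0 shift [ 0.15  0.03 -0.02] turn [-0.07  0.02 -0.33]
S 189.0 shift [ 0.15 -0.   -0.  ] turn [-0.    0.   -0.61]
S 192.0 shift [ 0.15 -0.   -0.  ] turn [ 0.    0.   -0.61]
S 195.0 shift [ 0.15 -0.   -0.  ] turn [ 0.    0.   -0.61]
S 198.0 shift [ 0.15 -0.   -0.  ] turn [ 0.    0.   -0.61]
S 201.0 shift [ 0.15 -0.   -0.  ] turn [ 0.    0.   -0.61]
S 204.0 shift [ 0.15 -0.   -0.  ] turn [ 0.    0.   -0.61]
```

Smooth, no binding. Continuing round.

>>> step_arm:
  moves: [0.15,0.02,0,0,0,-0.5,1,0.15,0.01,0,-0.05,0,-0.6,1,0.15,0,0,0,0,-0.6,1,0.15,0,0,0,0,-0.6,1,0.1,0,0,0,0,-0.4,1]

```text
time: 7.5
tool_pos: [596.2, 11.8, 136.4]
tcp_rot: [-3.14, 0.001, 2.566]
contact_force: [0.3, -0.9, -1.4]
grip_width: 27.8
```

```bash
python3 nx.py -13.3 3 3 3 3 3 3 3
```

```text
t 7.5 tcp [596.2  11.8 136.4] rpy [-1.799e+02  1.000e-01  1.470e+02] rodyaw 146.1 w 27.8
S 197.6 lat err(left+) 0.1 zerr -0.4 | F along -0.8 left 0.6 up -1.4 M tool [-0.08 -0.1  -0.02]
S 200.6 shift [ 0.15 -0.01 -0.02] turn [-0.03  0.02 -0.37]
S 203.6 shift [ 0.15 -0.   -0.  ] turn [ 0.    0.   -0.61]
S 206.6 shift [ 0.15 -0.   -0.  ] turn [-0.    0.   -0.61]
S 209.6 shift [ 0.15 -0.   -0.  ] turn [ 0.   0.  -0.4]
S 212.6 shift [ 0.15 -0.   -0.  ] turn [ 0.    0.   -0.31]
S 215.6 shift [ 0.15 -0.01 -0.  ] turn [ 0.    0.   -0.31]
S 218.6 shift [ 0.15 -0.01 -0.  ] turn [ 0.    0.   -0.31]
```

>>> step_arm:
  moves: [0.15,-0.01,0,0,0,-0.4,1,0.15,0,0,0,0,-0.6,1,0.15,0,0,0,0,-0.6,1,0.15,0,0,0,0,-0.4,1,0.15,0,0,0,0,-0.3,1]

```text
time: 7.92
tool_pos: [582.6, 19.0, 136.5]
tcp_rot: [-3.139, 0.002, 2.741]
contact_force: [0.7, -1.0, -2.2]
grip_width: 27.6
```

```bash
python3 nx.py -13.3 3 3 3 3 5 5
```

```text
t 7.92 tcp [582.6  19.  136.5] rpy [-1.799e+02  1.000e-01  1.571e+02] rodyaw 158.7 w 27.6
S 213.0 lat err(left+) 0.1 zerr -0.2 | F along -1.0 left 0.6 up -2.2 M tool [-0.06 -0.21  0.01]
S 216.0 shift [ 0.15 -0.01 -0.01] turn [-0.03  0.03 -0.15]
S 219.0 shift [ 0.15 -0.   -0.  ] turn [ 0.    0.   -0.31]
S 222.0 shift [ 0.15 -0.   -0.  ] turn [ 0.    0.   -0.31]
S 225.0 shift [ 0.15 -0.   -0.  ] turn [ 0.    0.   -0.16]
S 230.0 shift [ 0.25  0.   -0.  ] turn [0. 0. 0.]
S 235.0 shift [ 0.25 -0.   -0.  ] turn [0. 0. 0.]
```

>>> step_arm:
  moves: [0.15,0,0,0,0,-0.2,1,0.15,0,0,0,0,-0.3,1,0.15,0,0,0,0,-0.3,1,0.2,0,0,0,0,-0.1,1,0.2,0,0,0,0,0,1]

```text
time: 8.33
tool_pos: [565.8, 25.1, 136.3]
tcp_rot: [-3.139, 0.003, 2.812]
contact_force: [0.6, -1.4, -2.7]
grip_width: 27.9
```

```bash
python3 nx.py -13.3 3 3 3 3 5 5
```

```text
t 8.33 tcp [565.8  25.1 136.3] rpy [-179.8    0.2  161.1] rodyaw 160.7 w 27.9
S 230.9 lat err(left+) -0.1 zerr -0.5 | F along -1.1 left 1.2 up -2.7 M tool [-0.05 -0.3  -0.  ]
S 233.9 shift [ 0.15 -0.   -0.02] turn [-0.04  0.04  0.09]
S 236.9 shift [ 0.15 -0.   -0.  ] turn [0. 0. 0.]
S 239.9 shift [ 0.15  0.   -0.  ] turn [0. 0. 0.]
S 242.9 shift [ 0.15  0.   -0.  ] turn [0. 0. 0.]
S 247.9 shift [ 0.25 -0.   -0.  ] turn [0. 0. 0.]
S 252.9 shift [ 0.25  0.   -0.  ] turn [0. 0. 0.]
```

>>> step_arm:
  moves: [0.15,0,0.02,0,-0.2,0,1,0.2,0,0.01,0,0,0,1,0.2,0,0,0,0,0,1,0.2,0,0,0,0,0,1,0.1,0,0,0,0,0,1]

```text
time: 8.75
tool_pos: [547.0, 31.7, 135.6]
tcp_rot: [-3.139, 0.017, 2.811]
contact_force: [0.2, 0.3, -2.3]
grip_width: 28.3
```

```bash
python3 nx.py -13.3 3 3 3 3 5 5
```

```text
t 8.75 tcp [547.   31.7 135.6] rpy [-179.9    1.   161.1] rodyaw 160.7 w 28.3
S 250.8 lat err(left+) -0.1 zerr -1.2 | F along -0.1 left -0.3 up -2.3 M tool [-0.07 -0.2  -0.02]
S 253.8 shift [ 0.15 -0.01 -0.06] turn [-0.03  0.25  0.08]
S 256.8 shift [ 0.15 -0.   -0.  ] turn [0. 0. 0.]
S 259.8 shift [ 0.15 -0.   -0.  ] turn [0. 0. 0.]
S 262.8 shift [ 0.15  0.   -0.  ] turn [0. 0. 0.]
S 267.8 shift [ 0.25 -0.   -0.  ] turn [0. 0. 0.]
S 272.8 shift [ 0.25  0.   -0.  ] turn [0. 0. 0.]
```

>>> step_arm:
  moves: [0.2,0,0,0,0,0,1,0.2,0,0,0,0,0,1,0.2,0,0,0,0,0,1,0.2,0,0,0,0,0,1,0.15,0,0,0,0,0,1]

```text
time: 9.17
tool_pos: [527.8, 38.3, 135.2]
tcp_rot: [-3.139, 0.019, 2.811]
contact_force: [0.6, 0.1, -3.4]
grip_width: 28.0
```

```bash
python3 nx.py -13.3 3 3
```

```text
t 9.17 tcp [527.8  38.3 135.2] rpy [-179.9    1.1  161.1] rodyaw 160.7 w 28.0
S 271.1 lat err(left+) -0.0 zerr -1.7 | F along -0.6 left -0.3 up -3.4 M tool [-0.1  -0.33 -0.01]
S 274.1 shift [ 0.15  0.   -0.09] turn [-0.03  0.27  0.08]
S 277.1 shift [ 0.15 -0.   -0.  ] turn [0. 0. 0.]
```

>>> step_arm:
  moves: [0.1,0,0.03,0,-0.2,0,1,0.15,0,0.01,0,0,0,1,0.15,0,0,0,0,0,1]

```text
time: 9.42
tool_pos: [519.1, 41.3, 134.2]
tcp_rot: [-3.139, 0.034, 2.811]
contact_force: [-0.2, -0.0, -1.5]
grip_width: 27.9
```

```bash
python3 nx.py -13.3 3 3
```

```text
t 9.42 tcp [519.1  41.3 134.2] rpy [-179.9    1.9  161.1] rodyaw 160.7 w 27.9
S 280.3 lat err(left+) 0.0 zerr -2.7 | F along 0.2 left 0.1 up -1.5 M tool [-0.07 -0.08  0.02]
S 283.3 shift [ 0.15  0.   -0.14] turn [-0.03  0.48  0.08]
S 286.3 shift [ 0.15  0.   -0.  ] turn [0. 0. 0.]
```

>>> step_arm:
  moves: [0.15,0,0,0,0,0,1,0.15,0,0,0,0,0,1,0.1,0,0,0,0,0,1]

```text
time: 9.67
tool_pos: [511.4, 44.0, 134.5]
tcp_rot: [-3.14, 0.036, 2.811]
contact_force: [4.1, -1.5, -2.5]
grip_width: 27.9
```

```bash
python3 nx.py -13.3 3 3
```

```text
t 9.67 tcp [511.4  44.  134.5] rpy [-179.9    2.1  161.1] rodyaw 160.7 w 27.9
S 288.5 lat err(left+) -0.0 zerr -2.5 | F along -4.4 left 0.1 up -2.5 M tool [-0.04 -0.9  -0.03]
S 291.5 shift [ 0.15 -0.   -0.13] turn [-0.03  0.52  0.08]
S 294.5 shift [ 0.15  0.   -0.  ] turn [0. 0. 0.]
```

>>> step_arm:
  moves: [0.15,0,0.02,0,0,0,1,0.15,0,0.01,0,0,0,1,0.1,0,0,0,0,0,1,0.1,0,0,0,0,0,1]

```text
time: 10.0
tool_pos: [504.6, 46.4, 134.6]
tcp_rot: [-3.141, 0.044, 2.811]
contact_force: [4.9, -2.0, -3.7]
grip_width: 27.7
```

```bash
python3 nx.py -13.3 3 3
```

```text
t 10.0 tcp [504.6  46.4 134.6] rpy [-179.9    2.5  161.1] rodyaw 160.7 w 27.7
S 295.7 lat err(left+) 0.0 zerr -2.3 | F along -5.3 left 0.3 up -3.7 M tool [-0.05 -0.9  -0.01]
S 298.7 shift [ 0.15  0.   -0.12] turn [-0.01  0.64  0.08]
S 301.7 shift [ 0.15  0.   -0.  ] turn [0. 0. 0.]
```

>>> step_arm:
  moves: [0.1,0,0.05,0,0.05,0,1,0.1,0,0.03,0,0,0,1,0.1,0,0.02,0,0,0,1]

```text
time: 10.25
tool_pos: [499.7, 48.2, 133.0]
tcp_rot: [-3.141, 0.044, 2.811]
contact_force: [3.4, -1.8, 0.1]
grip_width: 28.3
```

```bash
python3 nx.py -13.3 3 3
```

```text
t 10.25 tcp [499.7  48.2 133. ] rpy [-180.     2.5  161. ] rodyaw 160.7 w 28.3
S 300.9 lat err(left+) -0.1 zerr -4.0 | F along -3.8 left 0.6 up 0.1 M tool [ 0.02 -0.81  0.04]
S 303.9 shift [ 0.14 -0.   -0.21] turn [-0.    0.63  0.08]
S 306.9 shift [ 0.15 -0.   -0.  ] turn [0. 0. 0.]
```

>>> step_arm:
  moves: [0.06,0,0,0,0,0,1,0.06,0,0,0,0,0,1]

```text
time: 10.42
tool_pos: [498.7, 48.6, 133.6]
tcp_rot: [3.141, 0.048, 2.811]
contact_force: [8.4, -3.7, -1.6]
grip_width: 27.8
```

```bash
python3 nx.py -13.3
```

```text
t 10.42 tcp [498.7  48.6 133.6] rpy [180.    2.7 161. ] rodyaw 160.7 w 27.8
S 302.0 lat err(left+) -0.2 zerr -3.4 | F along -9.2 left 0.7 up -1.6 M tool [ 0.15 -1.63  0.05]
```

Force rises; probe once more for the hard stop, then look.

>>> step_arm:
  moves: [0.08,0,0.01,0,0,0,1,0.1,0,0.01,0,0,0,1]

```text
time: 10.58
tool_pos: [498.7, 48.7, 134.3]
tcp_rot: [3.141, 0.057, 2.811]
contact_force: [10.9, -4.9, -3.7]
grip_width: 28.1
```

```bash
python3 nx.py -13.3;  python3 - <<'E'
from plant import *
import cv2
a=capture("scene")[110:210,220:340,::-1];b=capture("top")[190:270,230:330,::-1]
cv2.imwrite("pics/s5.png",cv2.resize(a,None,fx=6,fy=6));cv2.imwrite("pics/t5.png",cv2.resize(b,None,fx=6,fy=6))
E
```

```text
t 10.58 tcp [498.7  48.7 134.3] rpy [179.9   3.2 161.1] rodyaw 160.7 w 28.1
S 302.0 lat err(left+) -0.2 zerr -2.7 | F along -11.9 left 1.0 up -3.7 M tool [ 0.13 -1.83  0.03]
```

View pics/s5.png

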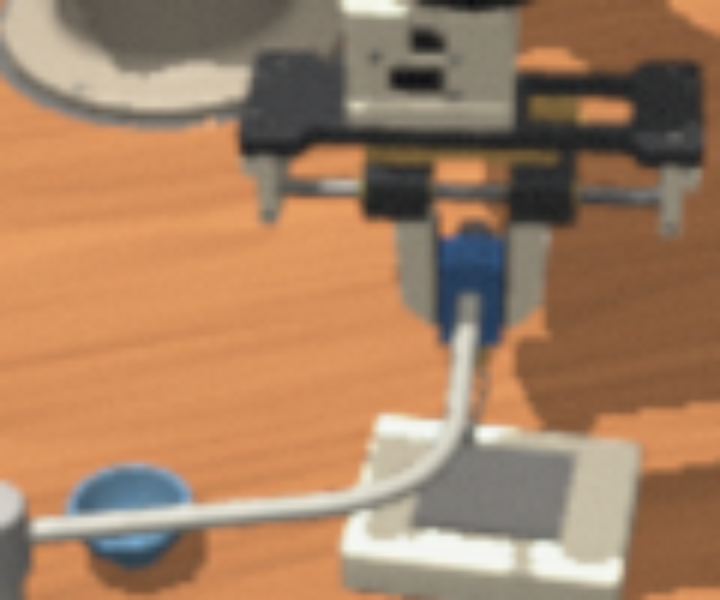

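View pics/t5.png

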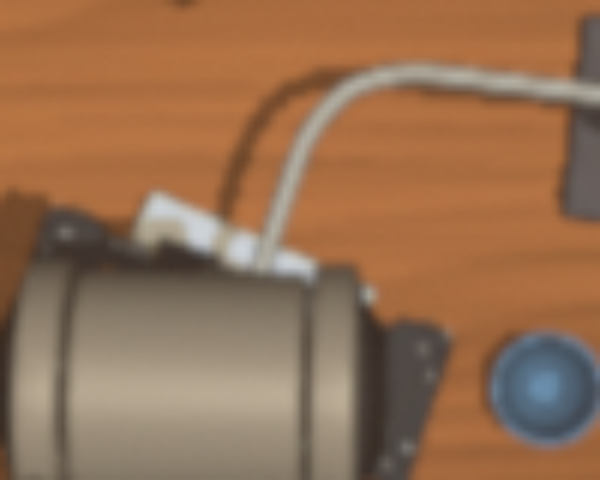

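Stopped hard: the position held at S≈302 mm (expected 301.5) while the force climbed to 12 N, and the scene view shows the block against the sleeve and ball. I'll relax and open.

>>> step_arm:
  moves: [0,0,0.02,0,0.2,0,1,0,0,0,0,0,0,1]

```text
time: 10.85
tool_pos: [498.7, 48.5, 133.8]
tcp_rot: [3.141, 0.042, 2.811]
contact_force: [3.4, -1.7, -1.8]
grip_width: 27.7
```

```bash
python3 nx.py -13.3
```

```text
t 10.85 tcp [498.7  48.5 133.8] rpy [180.    2.4 161. ] rodyaw 160.7 w 27.7
S 301.9 lat err(left+) -0.0 zerr -3.1 | F along -3.7 left 0.5 up -1.8 M tool [ 0.01 -0.7  -0.01]
```

Force relaxed. Opening.

>>> step_arm:
  moves: [0,0,0,0,0,0,0.3,0,0,0,0,0,0,-0.2,0,0,0,0,0,0,-0.5,0,0,0,0,0,0,-1,0,0,0,0,0,0,-1,0,0,0,0,0,0,-1,0,0,0,0,0,0,-1,0,0,0,0,0,0,-1]

```text
time: 11.52
tool_pos: [493.8, 50.4, 132.6]
tcp_rot: [-3.141, 0.033, 2.811]
contact_force: [0.4, -0.6, -0.2]
grip_width: 74.2
```

```bash
python3 nx.py -13.3
```

```text
t 11.52 tcp [493.8  50.4 132.6] rpy [-180.     1.9  161.1] rodyaw 160.7 w 74.2
S 307.2 lat err(left+) -0.2 zerr -4.3 | F along -0.5 left 0.4 up -0.2 M tool [-0.08 -0.11  0.01]
```

>>> step_arm:
  moves: [-0.1,0,-0.2,0,0.2,0,-1,0,0,-0.4,0,0.2,0,-1,0,0,-0.5,0,0,0,-1,0,0,-0.6,0,0,0,-1,0,0,-0.6,0,0,0,-1,0,0,-0.6,0,0,0,-1,0,0,-0.6,0,0,0,-1]

```text
time: 12.1
tool_pos: [493.1, 50.0, 202.5]
tcp_rot: [-3.139, -0.004, 2.811]
contact_force: [-0.1, -0.1, 0.2]
grip_width: 91.5
```

```bash
python3 nx.py -13.3
```

```text
t 12.1 tcp [493.1  50.  202.5] rpy [-179.9   -0.2  161.1] rodyaw 160.7 w 91.5
S 307.7 lat err(left+) 0.3 zerr 65.6 | F along 0.0 left 0.1 up 0.2 M tool [-0.07 -0.12 -0.01]
```

>>> step_arm:
  moves: [0,0,-0.9,0,0,0,-1,0,0,-0.9,0,0,0,-1,0,0.6,-0.2,0,0,0,-1,0,1,0,0,0,0,-1,0,1,0,0,0,0,-1,0,1,0,0,0,0,-1,0,1,0,0,0,0,-1,0,1,0,0,0,0,-1]

```text
time: 12.77
tool_pos: [531.9, 160.5, 245.2]
tcp_rot: [-3.141, -0.0, 2.805]
contact_force: [-0.0, -0.9, -0.0]
grip_width: 91.6
```

>>> step_arm:
  moves: [0,1,0,0,0,0,-1,0,1,0,0,0,0,-1,0,1,0,0,0,0,-1,0,1,0,0,0,0,-1,0,0.5,0,0,0,0,-1,0,0,0,0,0,0,-1]

```text
time: 13.27
tool_pos: [561.5, 258.5, 238.6]
tcp_rot: [-3.14, -0.006, 2.809]
contact_force: [-1.0, -0.4, 0.2]
grip_width: 92.0
```

```bash
python3 - <<'E'
from plant import *
import cv2
S=capture("scene")[:,:,::-1];T=capture("top")[:,:,::-1]
cv2.imwrite("pics/sf.png",S);cv2.imwrite("pics/tf.png",T)
cv2.imwrite("pics/s6.png",cv2.resize(S[130:230,230:350],None,fx=6,fy=6));cv2.imwrite("pics/t6.png",cv2.resize(T[190:270,230:330],None,fx=6,fy=6))
print(get_obs()["time"],get_obs()["tool_pos"])
E
```

```text
13.3667 [561.05511966 256.54119527 238.839471  ]
```

View pics/s6.png

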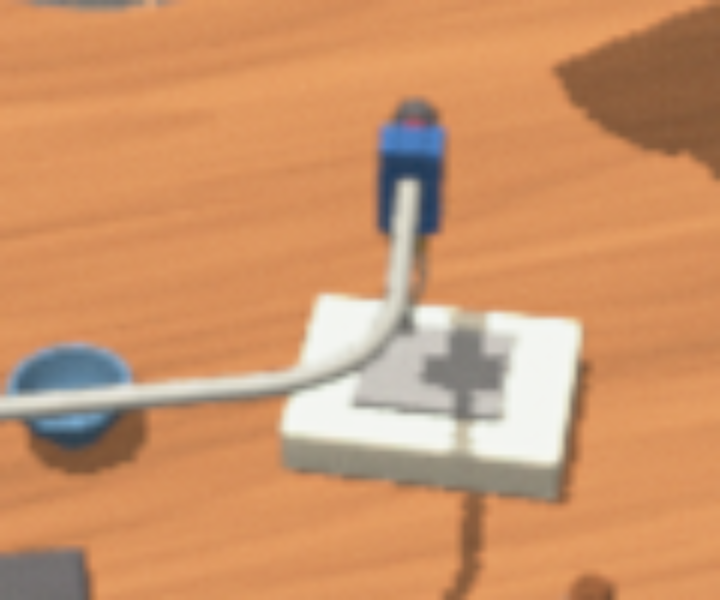

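View pics/t6.png

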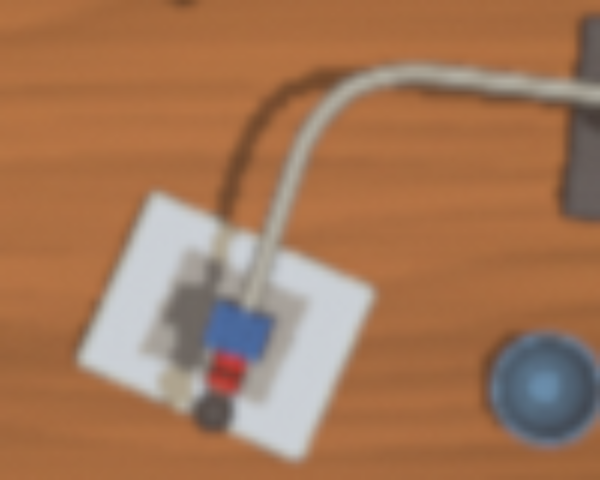

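View pics/sf.png

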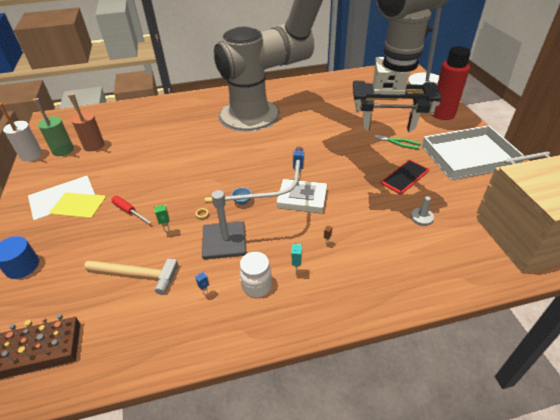

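```bash
python3 - <<'E'
import cv2,numpy as np
from plant import *
a=cv2.imread("pics/scene0.png").astype(int);b=cv2.imread("pics/sf.png").astype(int)
for n,(u,v) in dict(jar=(255,275),bezel=(202,213),hammer=(166,275),driver=(125,207),mandrel=(424,212),phone=(404,177),dish=(242,201)).items(): 
    print(n,np.abs(a-b)[v-8:v+8,u-8:u+8].mean().round(1))
close_job()
E
```

```text
jar 1.8
bezel 2.4
hammer 2.5
driver 2.4
mandrel 22.9
phone 7.3
dish 36.9
the job is handed in; nothing more can be done
```

I slid the larger blue carriage by its block along leg 1, round the bend and out along leg 2. It pushed the red sleeve home against the dark ball; I then let go, backed the arm away and handed the job in at about 13.4 s of the 72 s allowed.

- **The bend:** the camera put the kink at about 8.5° left. Force readings on leg 2 showed the rod sloping down about 2°, so I tilted the grip to match. The force was about 4 N or less until the sleeve. It took 4–5 N to slide the sleeve, and I pressed to about 12 N once it stopped.
- **Sleeve home:** the carriage stopped 302 mm along the rod from the post, against 301.5 mm expected, and did not move as I pressed harder. The final top view shows carriage, sleeve and ball in a row, with the sleeve within about 1 mm of where it should be. The carriage hangs upright over the brick.
- **Disagreement about the slope:** the camera measurement said leg 2 was nearly level, but the force readings said it sloped down.
- **Bystanders:** I compared the scene picture before and after. The jar, bezel, hammer and screwdriver show no change. The patches around the dish, mandrel block and phone did change.
    - **Dish:** the carriage hung in front of it in the first picture.
    - **Mandrel block and phone:** I put this down to a moved shadow, though I did not check that separately.
    - By eye all three are where they were, and the arm never went near them at bench height.

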